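# Hold the stain flask down in the touch mixer's sprung cradle

## Task

The stain in the round flask has settled: switch the mixer on with its toggle, then set the round flask upright in the ring cradle on the mixer's head, press it down until the cradle reaches the bottom of its spring travel, and keep it held down there; finish while still pressing it. It is glass, so press firmly but do not ram it, and leave the bottle, the tin and the gouges where they are.

Things in the scene. Friction and masses are not known exactly. Their poses are not given: they have to be found in the camera images.
- mixer: bench mixer, fixed; grey housing, deck 72 mm high, from 135 mm in front (-x, control end) to 65 mm behind the origin, 140 mm wide. Origin on the bench under the head's axis. The head: a plate 106 mm across, top at 87 mm, with the cradle on 3 springs; its 3 screw heads, 44 mm off the axis, end at 124 mm. It runs only while the cradle is held down (shaking not simulated). Knob at -98, -43 mm: fixed
- cradle_mid (a point): centre of the cradle's black rubber ring, at mid thickness. The level ring is 60 mm across on its centre line, 10 mm thick (hole 50 mm), open in the middle; the point is 114 mm above the bench with the cradle up and goes down with it. The flask's ball centres itself in the ring from within 5 mm; seated upright, the flask's mid point is 45 mm above this point
- cradle (a joint): how far the cradle is pressed down, m: 0 up, 0.012 at the bottom stop. The springs push up with about 5.6 N at 0 and 14 N at the bottom; the flask's own weight does not lower it
- switch_tip (a point): tip of the steel toggle, a bat handle 9 mm thick, 36 mm long, on the deck at the mixer's control end; pivot at -98, +35 mm in the mixer's frame, 75 mm above the bench. Off, it leans to the mixer's -y side; on, to the +y side; it swings straight across in the mixer's y-z plane, the tip going 31 mm. Tip 107 mm above the bench at both ends
- switch (a joint): angle of the toggle, rad: 0 off, 0.9 fully on; about 2 N at mid-height pushes it over, and it stays where it is left.
- flask_mid (a point): the round flask, loose, upright on the bench: amber glass ball 70 mm across on a flat foot 38 mm across, short neck, black cap 30 mm across and 30 mm tall; 107.5 mm tall, about 0.3 kg. The point is on its axis, 54 mm above its underside; the cap runs from 23.5 to 53.5 mm above the point, the ball's centre is 18.5 mm below it. z is its axis. Can be taken by the cap from above
- bottle_mid (a point): bystander: straight-sided amber bottle, 54 mm across and 110 mm tall, with the same black cap; half-way up its axis
- tin: bystander: metal tin, 76 mm across and 78 mm tall, with a paper label; origin at the centre of its underside
- gouge_a: bystander: carving gouge lying farthest from the robot, to its left, octagonal pale wooden handle 120 mm long and 28 mm thick; origin on the bench under the ferrule, x along the blade (115 mm)
- gouge_b: bystander: carving gouge lying to the robot's right of the mixer, octagonal wooden handle 125 mm long and 28 mm thick; origin on the bench under the ferrule, x along the blade (100 mm)
There are look-alikes about, which are no part of the job. Leave any green or turquoise look-alike of the part that bears flask_mid alone.

How it is judged:
On the way:
1. the mixer's toggle is switched on (value of joint switch above 0.7 rad), for 0.2 s.
At the end, for the whole second after the job is handed in: Toggle past 0.7 rad; flask upright (0.12 rad), seated and centred in the ring (6 mm); cradle at least 9 of its 12 mm down, the flask bearing on it with over 7 N and still; the robot pressing on the flask (over 3 N) and not touching the mixer (value of joint switch above 0.7 rad and value of joint cradle above 0.009 m and horizontal distance between flask_mid and cradle_mid below 0.006 m and z of flask_mid in the frame of cradle_mid between 0.041 and 0.049 m and angle between flask_mid's own z axis and vertical below 0.12 rad and contact force between flask and mixer above 7 N and linear speed of flask below 0.01 m/s and contact force between any of the fingers, the arm and flask above 3 N and contact force between each of the fingers, the arm and mixer below 0.5 N); the arm keeps its last pose, push and grip.
It fails at once if the glass flask is rammed: over 70 N between it and the mixer (contact force between flask and mixer above 70 N).
It fails at once if the flask is tipped over (angle between flask_mid's own z axis and vertical above 0.7 rad).
It fails at once if the bottle, the tin or a gouge is moved by more than 30 mm (distance of any of bottle_mid, tin, gouge_a, gouge_b from where it was at the start of the episode above 0.03 m).
It also fails if it takes over 48 s, if anything falls off the work surface, if the arm or the gripper's body presses on something with over 40 N, if the wrist force passes 120 N, or if a joint passes its speed limit or range.

## Robot

A 7-joint arm with a two-finger parallel gripper is mounted at the origin on the work surface. World frame = base frame: x ahead of the robot, y to its left, z up, the work surface at z = 0. Lengths are in m, angles in rad, forces in N, time in s.
With the tool pointing down it reaches from about 0.35 to 0.9 m from the base axis. Payload 8.1 kg.
Tool frame: the origin (TCP) lies between the finger pads; the fingertips stand ahead of it and the grasp point (between the pads) is the TCP (arm.nose_length is the z of the fingertips in the tool frame, in m); z points along the fingers, y is the line along which they close (so a half turn about z gives the same grasp; the last joint's range is limited). The gripper opens to 92 mm and grips with 3 to 60 N. Pads are 19 mm wide; open, the fingers measure 130 mm over their backs; the gripper's body (75 mm by 190 mm) begins 47 mm behind the grasp point.
Start: joints at [1.119, 0.434, 0.025, 1.573, -0.012, 1.134, -0.075], TCP at [0.214, -0.587, 0.246] pointing down, gripper open.
Joint ranges: [-2.62, 2.62], [-0.44, 2.09], [-1.27, 1.32], [0.08, 2.57], [-1.32, 4.46], [0.12, 2], [-2.74, 2.74]. Speed limits (rad/s): [2.22, 2.22, 3.01, 3.01, 3.14, 3.14, 3.14].

## Interface

Orientations are given as a rotation vector (axis times angle).
In Python, from cell import sensors, optics, arm gives the robot as it stands.
- The arm moves only by the tool arm_command, never from a script. Its argument "deltas" is one flat list of numbers, 7 for each row, row after row: the turn, a rotation vector about the world's x, y, z as a fraction of full scale, then the shift along the world's x, y, z as a fraction of full scale, then the finger opening in mm, from 0 to 91.8. In form: [wx, wy, wz, dx, dy, dz, fingers, wx, wy, wz, dx, dy, dz, fingers, ...]. A call has 1 to 20 rows; each row is the pose to reach, as a shift and turn from the pose commanded when the call began; what a row does not reach only later rows make up. Full scale, the value 1, is 1 m for a shift and 90 degrees for a turn. A row lasts 1/10 s, in which the tool goes at most 50 mm and 8.59 degrees, less where a joint would pass 70% of its speed; a pose out of reach is approached as far as the arm can. A call with a number of a shift or a turn outside -1 to 1 is refused whole. A call with a gripper value outside its range is refused whole. The fingers move at their own pace and stop on an object; "force" is the grip in N (left out, the last holds). Time passes only in rows, so rows that repeat a pose let the fingers close. It gives the time, the measured TCP pose, the force, the opening and the grip force at its end, in the units of the state.
- sensors.observe(): the state, without advancing time (a new reading comes with each control period).
- optics.get_image(name): name is "side" or "top"; returns the picture (400x640x3 uint8, blue, green, red); there is no depth.
- optics.calibration(name): a dict with "camera_matrix" (3x3 intrinsics, pixels), "rvec" (rotation vector, rad) and "tvec" (3), from world to camera coordinates, as OpenCV has them. Camera axes: x right, y down, z forward; pixel columns grow to the right and rows downward; lengths in m; the calibration is good to about 2 mm. A picture is of the moment at which its call begins. calibration takes no time and is no camera call.
- arm.sign_off(): hands the job in; it is judged then, once.
The state is a dict: "clock": time; "joints": joint angles; "dq": joint speeds; "joint_efforts": joint torques, N m; "position": TCP position; "ee_rot": TCP orientation; "force": force on the tool from outside, world axes, zero at the start; "ft_torque": the same for the moment, N m; "width": opening from 0.0 (shut) to 1.0 (fully open); "gripper_force": force on a finger pad.
Only numpy, scipy, OpenCV 4.12 (cv2) and the standard library are available. Lean on these libraries where they do the work, as an engineer would, in place of code of your own. Each camera call takes 0.05 s, during which the arm holds its last target. There are 200 camera calls.

## Working session

There is one attempt and no reset: what is moved stays moved. The work goes in short steps, Python scripts to look and compute and a tool call to move; the robot and the scene stay as the last step left them, time stands still between calls to the robot, and variables do not carry over. Pictures are saved under pics/ and viewed, at most 10 in all, crops included, and the job is handed in when it is done.

Besides the shell and the picture viewer there is one more tool, called after ">>>" by a JSON object that holds its "name" and its "arguments". arm_command: Moves the arm, as the interface text tells. Its arguments: {"type":"object","properties":{"deltas":{"type":"array","items":{"type":"number"}},"force":{"type":"number"}},"required":["deltas"]}

```bash
mkdir -p pics; python3 - <<'E'
from cell import sensors, optics, arm
import cv2
for n in("top","side"):
    cv2.imwrite(f"pics/{n}0.png",optics.get_image(n))
    c=optics.calibration(n);print(n,c)
print(sensors.observe(),arm.nose_length)
E
```

```text
top {'camera_matrix': array([[363.1421208 ,   0.        , 322.57709897],
       [  0.        , 363.1421208 , 193.14760245],
       [  0.        ,   0.        ,   1.        ]]), 'rvec': array([ 2.17602234, -2.13365692,  0.17246088]), 'tvec': array([-0.09806906,  0.63061446,  1.06304953])}
side {'camera_matrix': array([[509.00967129,   0.        , 323.88813818],
       [  0.        , 509.00967129, 196.80084473],
       [  0.        ,   0.        ,   1.        ]]), 'rvec': array([ 0.56881755, -2.67659303,  1.20919169]), 'tvec': array([0.51829386, 0.30115482, 1.08392679])}
{'clock': 0.1, 'joints': array([ 1.11942416,  0.43514199,  0.02497912,  1.5739855 , -0.01164331,
        1.13400533, -0.0750951 ]), 'dq': array([-3.84476013e-04, -9.57424689e-04,  6.16380881e-04, -3.85424974e-04,
        1.14967269e-03,  1.07855883e-03, -8.05533878e-05]), 'joint_efforts': array([ 4.79828988e-03, -6.69130611e+01,  9.89384651e-01, -3.15147543e+01,
       -6.02980633e-02,  3.73661402e-02,  6.16364355e-05]), 'position': array([ 0.21340792, -0.58698475,  0.24503849]), 'ee_rot': array([-3.09263394e+00, -5.44706813e-01,  5.18664956e-04]), 'force': array([-0.43900981, -0.18465789, -0.33109599]), 'ft_torque': array([ 0.04117295,  0.00880674, -0.03858593]), 'gripper_force': 0.0, 'width': 0.9981816329288384} 0.019
```

View pics/top0.png

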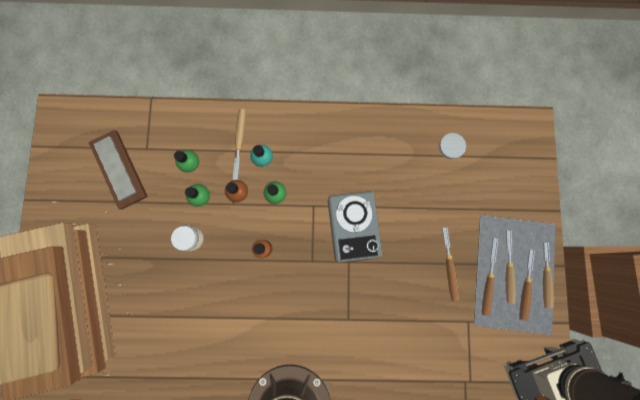

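View pics/side0.png

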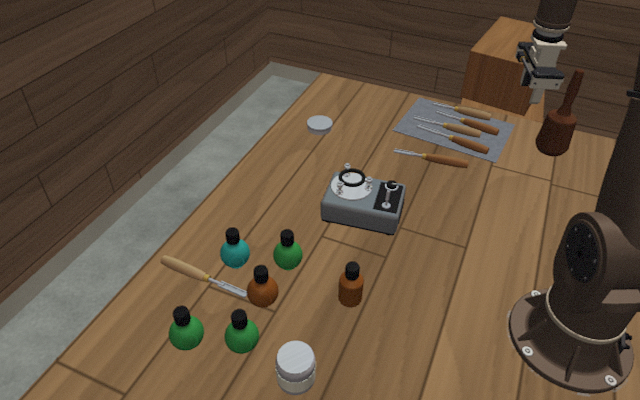

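The top view shows the amber round flask at about (236,190), among green and turquoise round flasks at (187,160), (198,195), (275,192) and (261,155). The straight amber bottle is at (262,249), the tin at (186,238) and the mixer at (355,227). In the side view the amber ball is at (262,288) and the bottle at (350,287).

Candidates for the flask: amber ball (236,190), bottle (262,249), and the green and turquoise balls. I choose the amber ball and will check it in close crops.

```bash
python3 - <<'E'
import cv2,numpy as np
t=cv2.imread("pics/top0.png");s=cv2.imread("pics/side0.png")
R=lambda i,x,y,w,h,f:cv2.resize(i[y:y+h,x:x+w],None,fx=f,fy=f,interpolation=cv2.INTER_CUBIC)
a=np.hstack([R(t,210,140,80,60,5),R(t,320,185,80,60,5)]) # 800x300
b=np.hstack([R(s,225,225,80,60,5) if 0 else R(s,225,255,80,60,5),R(s,325,155,80,60,5)])
cv2.imwrite("pics/c1.png",np.vstack([a,b]))
E
```

```text
(no output)
```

View pics/c1.png

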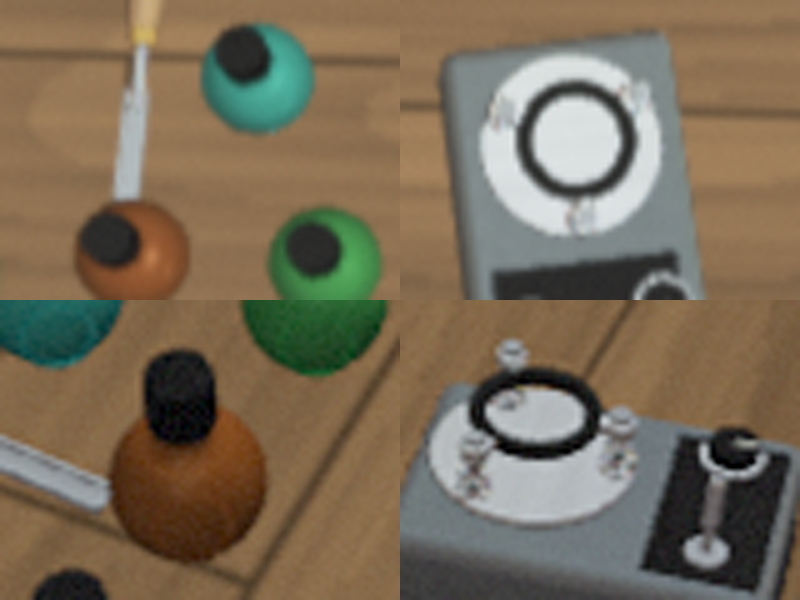

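The crop confirms an amber ball with its cap, ball centre at top (236.0,190.6) and side (262.2,290.6). The gouge blade almost touches the ball. The ring centre is at top (355.0,212.6) and side (352.1,177.2). Next I look at the control end.

```bash
python3 - <<'E'
import cv2,numpy as np
t=cv2.imread("pics/top0.png");s=cv2.imread("pics/side0.png")
R=lambda i,x,y,w,h,f:cv2.resize(i[y:y+h,x:x+w],None,fx=f,fy=f,interpolation=cv2.INTER_CUBIC)
cv2.imwrite("pics/c2.png",np.hstack([R(t,320,185,65,85,6),R(s,360,160,65,85,6)]))
E
cat > h.py <<'E'
import cv2,numpy as np
from cell import optics
def cam(n):
    c=optics.calibration(n);return c["camera_matrix"],cv2.Rodrigues(c["rvec"])[0],c["tvec"]
def ray(n,px):
    K,R,t=cam(n);return -R.T@t,R.T@np.linalg.inv(K)@[px[0],px[1],1]
def at(n,px,z):
    o,d=ray(n,px);return np.round(o+d*(z-o[2])/d[2],4)
def tri(pt,ps):
    (a,d),(b,e)=ray("top",pt),ray("side",ps)
    k=np.linalg.lstsq(np.c_[d,-e],b-a,rcond=None)[0];p,q=a+k[0]*d,b+k[1]*e
    return np.round((p+q)/2,4),round(float(np.linalg.norm(p-q)),4)
def proj(n,p):
    K,R,t=cam(n);q=K@(R@np.array(p,float)+t);return np.round(q[:2]/q[2],1)
E
python3 - <<'E'
from h import *
print("ball",at("top",(236,190.6),.0355),at("side",(262.2,290.6),.0355),tri((236,190.6),(262.2,290.6)))
print("cap",at("top",(230.8,187.8),.1075))
print("ring",at("top",(355,212.6),.116),at("side",(352.1,177.2),.114),tri((355,212.6),(352.1,177.2)))
E
```

```text
ball [0.6363 0.1804 0.0355] [0.6358 0.1794 0.0355] (array([0.6358, 0.1801, 0.0363]), 0.0007)
cap [0.6336 0.1795 0.1075]
ring [ 0.5684 -0.1777  0.116 ] [ 0.5673 -0.1792  0.114 ] (array([ 0.5678, -0.1781,  0.1149]), 0.0016)
```

View pics/c2.png

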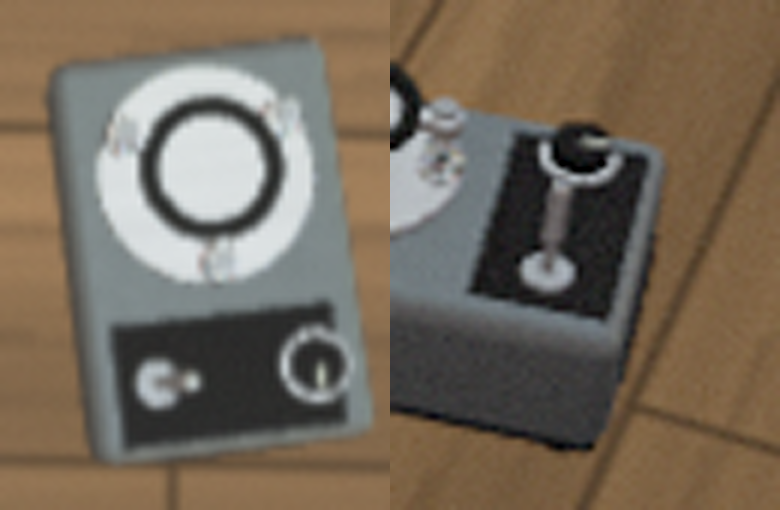

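The toggle's base disc is at top (345.4,248.6) and side (386.1,204.8). Its tip is at top (351.5,248.1) and side (388.5,190), leaning toward the knob at top (372.3,245.6), so it is off.

```bash
python3 - <<'E'
from h import *
piv=(at("top",(345.4,248.6),.074)+at("side",(386.1,204.8),.074))/2
print("pivot",at("top",(345.4,248.6),.074),at("side",(386.1,204.8),.074));print("tip",at("top",(351.5,248.1),.107),at("side",(388.5,190),.107),tri((351.5,248.1),(388.5,190)))
kn=at("top",(372.3,245.6),.074);print("knob",kn)
for c in((320+108/6,185+458/6),(320+365/6,185+428/6),(320+318/6,185+45/6),(320+57/6,185+68/6)):print("corner",at("top",c,.07))
r=np.array([.568,-.178])
d=piv[:2]-kn[:2];print("yaw knob-pivot",np.arctan2(d[1],d[0])-np.pi/2, np.linalg.norm(d))
for p,l in((piv,(-98,35)),(kn,(-98,-43))):
    e=p[:2]-r;print("yaw",np.arctan2(e[1],e[0])%(2*np.pi)-np.arctan2(l[1],l[0])%(2*np.pi),np.linalg.norm(e),np.hypot(*l)/1e3)
for y in(.06,.08,.1,.12):
    c,s=np.cos(y),np.sin(y);Q=np.array([[c,-s],[s,c]])
    print(y,[np.round(r+Q@v,4) for v in([-.098,.035],[-.098,-.043],[-.098,.035-.0155],[-.098,.035+.0155])])
E
```

```text
pivot [ 0.4665 -0.1548  0.074 ] [ 0.4658 -0.1596  0.074 ]
tip [ 0.4684 -0.1693  0.107 ] [ 0.4693 -0.1786  0.107 ] (array([ 0.4677, -0.1687,  0.1154]), 0.0015)
knob [ 0.4766 -0.2334  0.074 ]
corner [ 0.4294 -0.1339  0.07  ]
corner [ 0.446 -0.259  0.07 ]
corner [ 0.6341 -0.2363  0.07  ]
corner [ 0.6198 -0.1061  0.07  ]
yaw knob-pivot 0.13628894938230518 0.07691321407924648
yaw 0.14157218170496044 0.10395221257866515 0.10406248123122953
yaw 0.13143187755826968 0.10687899700128173 0.10701868995647443
0.06 [array([ 0.4681, -0.1489]), array([ 0.4728, -0.2268]), array([ 0.469 , -0.1644]), array([ 0.4671, -0.1335])]
0.08 [array([ 0.4675, -0.1509]), array([ 0.4737, -0.2287]), array([ 0.4688, -0.1664]), array([ 0.4663, -0.1355])]
0.1 [array([ 0.467, -0.153]), array([ 0.4748, -0.2306]), array([ 0.4685, -0.1684]), array([ 0.4654, -0.1375])]
0.12 [array([ 0.4665, -0.155 ]), array([ 0.4759, -0.2324]), array([ 0.4684, -0.1704]), array([ 0.4647, -0.1396])]
```

>>> {"name": "arm_command", "arguments": {"deltas": [0,0,0.86,0.258,0.387,-0.045,0,0,0,0.86,0.258,0.387,-0.045,0,0,0,0.86,0.258,0.387,-0.045,0,0,0,0.86,0.258,0.387,-0.045,0,0,0,0.86,0.258,0.387,-0.045,0,0,0,0.86,0.258,0.387,-0.045,0,0,0,0.86,0.258,0.387,-0.045,0,0,0,0.86,0.258,0.387,-0.045,0,0,0,0.86,0.258,0.387,-0.045,0,0,0,0.86,0.258,0.387,-0.045,0,0,0,0.86,0.258,0.387,-0.045,0,0,0,0.86,0.258,0.387,-0.045,0,0,0,0.86,0.258,0.387,-0.045,0]}}

```text
clock: 1.4
position: [0.4707, -0.2019, 0.2006]
ee_rot: [-2.077, -2.357, 0.002]
force: [0.1, 0.4, 0.4]
width: 0.008
gripper_force: 0.0
```

>>> {"name": "arm_command", "arguments": {"deltas": [0,0,0,0,0.003,-0.045,0,0,0,0,0,0.003,-0.086,0,0,0,0,0,0.003,-0.086,0,0,0,0,0,0.003,-0.086,0]}}

```text
clock: 1.8
position: [0.4709, -0.1983, 0.1151]
ee_rot: [-2.075, -2.357, 0.001]
force: [0.0, -0.5, -0.9]
width: 0.006
gripper_force: 0.0
```

```bash
python3 - <<'E'
from h import *
t=optics.get_image("top");s=optics.get_image("side")
R=lambda i,x,y,w,h,f:cv2.resize(i[y:y+h,x:x+w],None,fx=f,fy=f,interpolation=cv2.INTER_CUBIC)
cv2.imwrite("pics/c3.png",np.hstack([R(t,310,185,78,85,5),R(s,350,130,78,85,5)]))
from cell import sensors
o=sensors.observe();print(o["position"],o["force"])
E
```

```text
[ 0.47260208 -0.19828582  0.11667555] [-0.03025523  0.73934759  1.02126063]
```

View pics/c3.png

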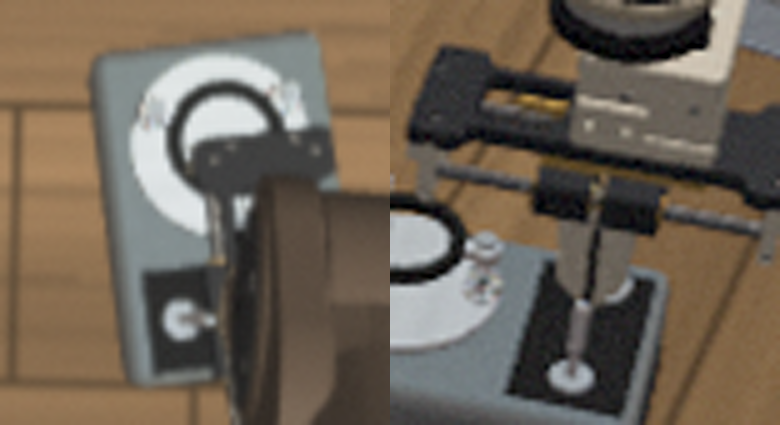

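The closed fingers are behind the toggle on its knob side, as intended, so I push across.

>>> {"name": "arm_command", "arguments": {"deltas": [0,0,0,-0.001,0.01,-0.002,0,0,0,0,-0.002,0.018,-0.002,0,0,0,0,-0.003,0.026,-0.002,0,0,0,0,-0.004,0.034,-0.002,0,0,0,0,-0.005,0.041,-0.002,0,0,0,0,-0.005,0.045,-0.002,0,0,0,0,-0.006,0.048,-0.002,0,0,0,0,-0.006,0.048,-0.002,0]}}

```text
clock: 2.7
position: [0.4669, -0.1584, 0.1136]
ee_rot: [2.075, 2.345, -0.008]
force: [5.4, -34.7, -4.5]
width: 0.008
gripper_force: 15.5
```

The force rose at the expected stop position, so I back off, lift and look.

>>> {"name": "arm_command", "arguments": {"deltas": [0,0,0,0,-0.02,0,0,0,0,0,0,-0.025,0.02,0,0,0,0,0,-0.025,0.07,0,0,0,0,0,0.02,0.12,50,0,0,0,0,0.07,0.12,50,0,0,0,0,0.12,0.12,50,0,0,0,0,0.17,0.12,50,0,0,0,0,0.17,0.12,50]}}

```text
clock: 3.5
position: [0.4648, 0.0273, 0.2334]
ee_rot: [-2.064, -2.367, -0.004]
force: [-1.3, -1.4, -0.3]
width: 0.391
gripper_force: 0.0
```

```bash
python3 - <<'E'
from h import *
t=optics.get_image("top");s=optics.get_image("side")
R=lambda i,x,y,w,h,f:cv2.resize(i[y:y+h,x:x+w],None,fx=f,fy=f,interpolation=cv2.INTER_CUBIC)
cv2.imwrite("pics/c4.png",np.hstack([R(t,320,185,65,85,6),R(s,360,160,65,85,6)]))
from cell import sensors
o=sensors.observe();print(o["position"],o["force"],o["ee_rot"],o["width"])
E
```

```text
[0.46512394 0.02387226 0.23292885] [ 0.49182613 -0.98575558 -0.28425733] [-2.06685149e+00 -2.36551243e+00 -1.28446657e-03] 0.47706371376871093
```

View pics/c4.png

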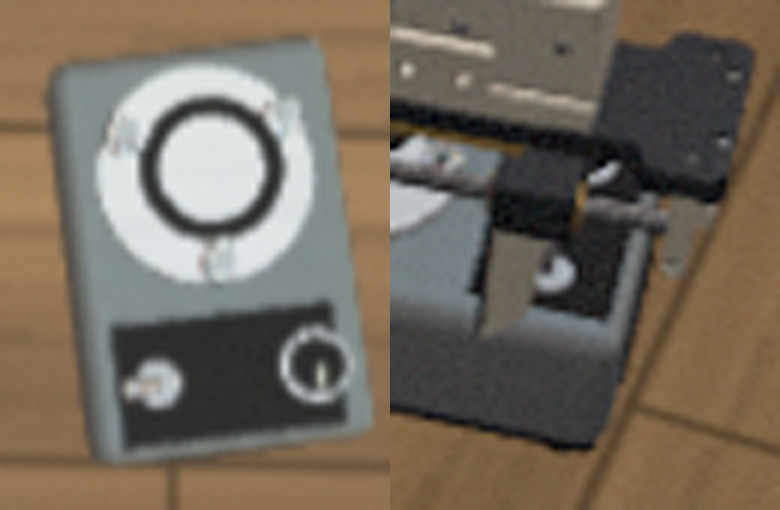

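The toggle tip is now at (130,388) in the top crop, on the +y side, so it is fully on. Next is the flask cap.

>>> {"name": "arm_command", "arguments": {"deltas": [0,0,0,0.034,0.032,0,54,0,0,0,0.068,0.064,0,54,0,0,0,0.102,0.096,0,54,0,0,0,0.136,0.128,0,54,0,0,0,0.17,0.158,0,54,0,0,0,0.17,0.158,-0.04,54,0,0,0,0.17,0.158,-0.08,54,0,0,0,0.17,0.158,-0.08,54,0,0,0,0.17,0.158,-0.08,54]}}

```text
clock: 4.5
position: [0.6355, 0.1771, 0.1526]
ee_rot: [-2.075, -2.358, 0.003]
force: [0.6, 0.7, 0.4]
width: 0.588
gripper_force: 0.0
```

```bash
python3 - <<'E'
from h import *
t=optics.get_image("top");s=optics.get_image("side")
R=lambda i,x,y,w,h,f:cv2.resize(i[y:y+h,x:x+w],None,fx=f,fy=f,interpolation=cv2.INTER_CUBIC)
cv2.imwrite("pics/c5.png",np.hstack([R(t,200,150,80,90,5),R(s,220,220,80,90,5)]))
from cell import sensors
o=sensors.observe();print(o["position"],o["force"],o["ee_rot"],o["width"],proj("side",o["position"]),proj("side",[.636,.18,.1075]))
E
```

```text
[0.63677412 0.17833406 0.15507227] [-0.79462648 -0.71627773 -0.36609904] [2.07409799 2.35755454 0.00389025] 0.5922983088602203 [258.5 253.5] [259.9 269.4]
```

View pics/c5.png

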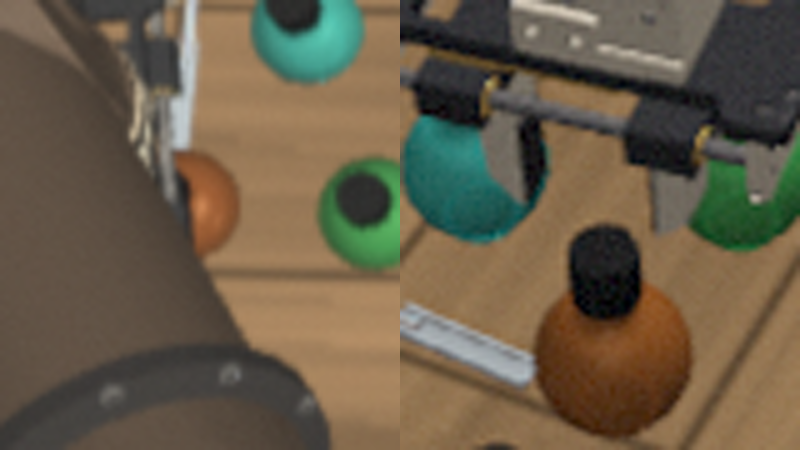

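The fingers straddle the cap. The cap top is at about side (260.9,269), against a predicted (259.9,269.4). I descend and grip.

>>> {"name": "arm_command", "arguments": {"deltas": [0,0,0,0,0.001,-0.03,54,0,0,0,0,0.001,-0.057,54,0,0,0,0,0.001,-0.057,54,0,0,0,0,0.001,-0.057,20,0,0,0,0,0.001,-0.057,20,0,0,0,0,0.001,-0.057,20,0,0,0,0,0.001,-0.057,20,0,0,0,0,0.001,-0.057,20,0,0,0,0,0.001,-0.057,20], "force": 45}}

```text
clock: 5.5
position: [0.6363, 0.18, 0.0973]
ee_rot: [2.073, 2.359, 0.003]
force: [-1.3, -0.3, 5.9]
width: 0.317
gripper_force: 45.0
```

Gripped at an opening of 29 mm, which fits the 30 mm cap. I lift straight up and carry it to the mixer, then look.

>>> {"name": "arm_command", "arguments": {"deltas": [0,0,0,0,0,0.03,20,0,0,0,0,0,0.06,20,0,0,0,0,0,0.1,20,0,0,0,0,0,0.14,20,0,0,0,0,0,0.16,20,0,0,0,-0.008,-0.03,0.16,20,0,0,0,-0.015,-0.07,0.16,20,0,0,0,-0.022,-0.11,0.16,20,0,0,0,-0.03,-0.15,0.16,20,0,0,0,-0.037,-0.19,0.16,20,0,0,0,-0.045,-0.23,0.16,20,0,0,0,-0.052,-0.27,0.16,20,0,0,0,-0.06,-0.31,0.16,20,0,0,0,-0.065,-0.34,0.16,20,0,0,0,-0.068,-0.358,0.15,20,0,0,0,-0.068,-0.358,0.13,20,0,0,0,-0.068,-0.358,0.13,20,0,0,0,-0.068,-0.358,0.13,20,0,0,0,-0.068,-0.358,0.13,20]}}

```text
clock: 7.4
position: [0.5683, -0.177, 0.2265]
ee_rot: [2.071, 2.361, 0.002]
force: [-0.7, 0.8, -2.4]
width: 0.317
gripper_force: 45.0
```

```bash
python3 - <<'E'
from h import *
t=optics.get_image("top");s=optics.get_image("side")
R=lambda i,x,y,w,h,f:cv2.resize(i[y:y+h,x:x+w],None,fx=f,fy=f,interpolation=cv2.INTER_CUBIC)
cv2.imwrite("pics/c6.png",np.hstack([R(t,320,160,80,110,5),R(s,315,110,80,110,5)]))
from cell import sensors
o=sensors.observe();p=o["position"];print(p,o["force"],o["ee_rot"],o["width"],o["gripper_force"])
print("ball expected",proj("side",p-[0,0,.0615]),proj("top",p-[0,0,.0615]),"ring",proj("side",[.568,-.178,.114]))
E
```

```text
[ 0.56827158 -0.17749563  0.22657837] [-0.2361765  -0.12876903 -2.1728419 ] [2.07152644e+00 2.36041976e+00 1.36447385e-03] 0.3166388323412694 44.9905925989151
ball expected [352.7 161.5] [356.8 211. ] ring [351.7 177.4]
```

View pics/c6.png

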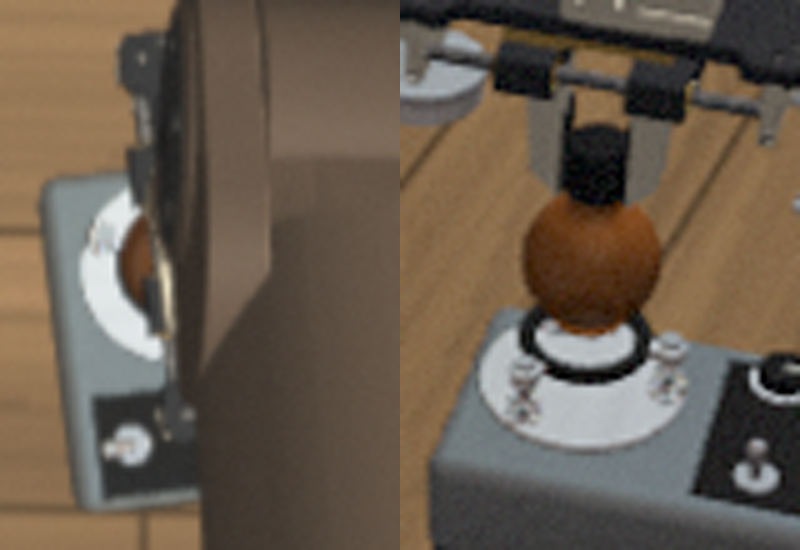

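The ball centre is at side (353.5,162.5), against an expected (352.7,161.5), and is centred over the ring at about (352.4,178.5). The flask is upright and the toggle is on. I lower it gently.

>>> {"name": "arm_command", "arguments": {"deltas": [0,0,0,0,0,-0.01,20,0,0,0,0,0,-0.018,20,0,0,0,0,0,-0.021,20,0,0,0,0,0,-0.024,20,0,0,0,0,0,-0.026,20,0,0,0,0,0,-0.028,20,0,0,0,0,0,-0.03,20,0,0,0,0,0,-0.03,20,0,0,0,0,0,-0.03,20], "force": 60}}

```text
clock: 8.4
position: [0.5684, -0.1782, 0.1966]
ee_rot: [2.073, 2.359, 0.002]
force: [0.6, 0.9, 5.1]
width: 0.311
gripper_force: 60.0
```

>>> {"name": "arm_command", "arguments": {"deltas": [0,0,0,0,0,-0.003,20,0,0,0,0,0,-0.006,20,0,0,0,0,0,-0.008,20,0,0,0,0,0,-0.01,20,0,0,0,0,0,-0.011,20,0,0,0,0,0,-0.011,20,0,0,0,0,0,-0.011,20]}}

```text
clock: 9.1
position: [0.5692, -0.178, 0.19]
ee_rot: [2.07, 2.356, 0.003]
force: [-9.9, 2.9, 42.6]
width: 0.315
gripper_force: 60.2
```

It is at the bottom stop, at the predicted height and about 45 N. I ease off to a moderate press.

>>> {"name": "arm_command", "arguments": {"deltas": [0,0,0,0,0,0.002,20,0,0,0,0,0,0.004,20,0,0,0,0,0,0.004,20,0,0,0,0,0,0.004,20]}}

```text
clock: 9.5
position: [0.5687, -0.178, 0.1903]
ee_rot: [2.072, 2.358, 0.003]
force: [-0.2, 2.7, 11.6]
width: 0.314
gripper_force: 60.0
```

```bash
python3 - <<'E'
from h import *
t=optics.get_image("top");s=optics.get_image("side")
R=lambda i,x,y,w,h,f:cv2.resize(i[y:y+h,x:x+w],None,fx=f,fy=f,interpolation=cv2.INTER_CUBIC)
cv2.imwrite("pics/c7.png",np.hstack([R(t,320,160,80,110,5),R(s,315,110,80,110,5)]))
from cell import sensors
o=sensors.observe();p=o["position"];print(p,o["force"],o["ee_rot"],o["width"],o["gripper_force"])
print("seated-down ball",proj("side",[.568,-.178,.1285]),"up",proj("side",[.568,-.178,.1405]),"captop down",proj("side",[.568,-.178,.2005]))
E
```

```text
[ 0.56872343 -0.17803368  0.19033566] [-0.53202783  2.10634809 11.47788837] [2.07195269 2.35823811 0.00273007] 0.31759756267316963 60.01805305480957
seated-down ball [352. 173.] up [352.3 169.2] captop down [353.7 149.9]
```

View pics/c7.png

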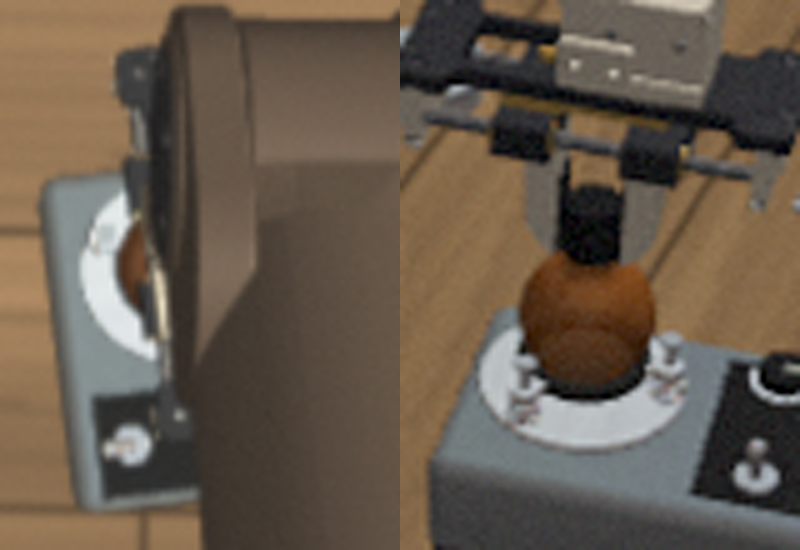

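The flask is upright and seated, with its ball at about side (352.5,173.5) against a predicted (352,173) at the bottom. I press 1.5 mm more for margin and let it settle.

>>> {"name": "arm_command", "arguments": {"deltas": [0,0,0,0,0,-0.001,20,0,0,0,0,0,-0.0015,20,0,0,0,0,0,-0.0015,20,0,0,0,0,0,-0.0015,20,0,0,0,0,0,-0.0015,20,0,0,0,0,0,-0.0015,20]}}

```text
clock: 10.2
position: [0.5689, -0.178, 0.1902]
ee_rot: [2.071, 2.357, 0.003]
force: [-3.8, 2.3, 23.0]
width: 0.316
gripper_force: 60.1
```

The reading is steady at the bottom stop with about 25 N on the flask, so I hand it in.

```bash
python3 -c "
from cell import arm
print(arm.sign_off())"
```

```text
the job is handed in; nothing more can be done
None
```

I switched the mixer on, set the amber round flask upright in the cradle and handed the job in at about 10 s, still pressing it at the bottom stop with about 25 N (peak about 45 N, limit 70 N); the judge's verdict was not shown.

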